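Flag the tired spring on the print pads

TASK

Check the springs of the three sprung print pads: working from the robot's left to its right, press each pad firmly down with the fingertips and let it come up again, to feel how stiff it is. One pad is clearly softer than the other two; after pressing all three, push that pad's hinged brass tag fully down to mark it for a new spring. Leave the other two tags raised, and do not pick up or shift anything else on the table.

Things in the scene. Friction and masses are not known exactly. Their poses are not given: they have to be found in the camera images.
- rails: fixed base of the print unit: two aluminium profile rails 500 mm long on the table (the base is 112 mm wide over all, 20 mm high, 512 mm long). Origin on the table in its middle; y runs along the rails towards the robot's left, x away from the robot, z up. It may be turned up to 0.2 rad. The three pad units are clamped on it side by side, about 165 mm apart, at the left, middle and right; which unit stands where changes.
- unit_a: one of three outwardly identical sprung pad units, fixed on the rails: steel foot plate, a coil spring, a level pad carried on it, and a hinged brass tag on the side away from the robot. Origin in the middle of the pad seen from above, on the rails (20 mm above the table); x points away from the robot towards the tag, z up.
- pad_a (a joint): how far the pad of unit_a is pressed down, in m: 0 up, 0.018 at the bottom stop. It rises again when let go. The spring rates of the three units are about 250, 500 and 800 N per metre, one each; which unit has which must be felt. The two stiffer springs are preloaded by about 1 N (no movement before that); the softest, being tired, has no preload and carries its pad about 0.4 mm short of the upper stop, too little to see.
- pad_a_top (a point): middle of the top face of the pad of unit_a: a level black rubber face 92 x 96 mm on an aluminium plate, 76 mm above the table when up; moves with the pad.
- tag_a (a joint): angle of the tag of unit_a, in rad: near 0 when raised (its plate then rises away from the robot at 27 degrees to the level), 0.471 when pushed all the way down (level). A stiff hinge: it stays where it is left and needs 1 to 4 N at the free edge.
- tag_a_tip (a point): middle of the free edge of the tag of unit_a: a plain brass plate 50 mm long from hinge to free edge, 50 mm wide, 3 mm thick. The hinge lies along the unit's y, 64 mm from the unit's origin along x and 57 mm above the table; the free edge is about 80 mm above the table and 109 mm from the unit's origin when raised, and 57 mm above the table and 114 mm from it when fully down. To push it, come down on the tag near its free edge.
- unit_b: one of three outwardly identical sprung pad units, fixed on the rails: steel foot plate, a coil spring, a level pad carried on it, and a hinged brass tag on the side away from the robot. Origin in the middle of the pad seen from above, on the rails (20 mm above the table); x points away from the robot towards the tag, z up.
- pad_b (a joint): how far the pad of unit_b is pressed down, in m: 0 up, 0.018 at the bottom stop. It rises again when let go. The spring rates of the three units are about 250, 500 and 800 N per metre, one each; which unit has which must be felt. The two stiffer springs are preloaded by about 1 N (no movement before that); the softest, being tired, has no preload and carries its pad about 0.4 mm short of the upper stop, too little to see.
- pad_b_top (a point): middle of the top face of the pad of unit_b: a level black rubber face 92 x 96 mm on an aluminium plate, 76 mm above the table when up; moves with the pad.
- tag_b (a joint): angle of the tag of unit_b, in rad: near 0 when raised (its plate then rises away from the robot at 27 degrees to the level), 0.471 when pushed all the way down (level). A stiff hinge: it stays where it is left and needs 1 to 4 N at the free edge.
- tag_b_tip (a point): middle of the free edge of the tag of unit_b: a plain brass plate 50 mm long from hinge to free edge, 50 mm wide, 3 mm thick. The hinge lies along the unit's y, 64 mm from the unit's origin along x and 57 mm above the table; the free edge is about 80 mm above the table and 109 mm from the unit's origin when raised, and 57 mm above the table and 114 mm from it when fully down. To push it, come down on the tag near its free edge.
- unit_c: one of three outwardly identical sprung pad units, fixed on the rails: steel foot plate, a coil spring, a level pad carried on it, and a hinged brass tag on the side away from the robot. Origin in the middle of the pad seen from above, on the rails (20 mm above the table); x points away from the robot towards the tag, z up.
- pad_c (a joint): how far the pad of unit_c is pressed down, in m: 0 up, 0.018 at the bottom stop. It rises again when let go. The spring rates of the three units are about 250, 500 and 800 N per metre, one each; which unit has which must be felt. The two stiffer springs are preloaded by about 1 N (no movement before that); the softest, being tired, has no preload and carries its pad about 0.4 mm short of the upper stop, too little to see.
- pad_c_top (a point): middle of the top face of the pad of unit_c: a level black rubber face 92 x 96 mm on an aluminium plate, 76 mm above the table when up; moves with the pad.
- tag_c (a joint): angle of the tag of unit_c, in rad: near 0 when raised (its plate then rises away from the robot at 27 degrees to the level), 0.471 when pushed all the way down (level). A stiff hinge: it stays where it is left and needs 1 to 4 N at the free edge.
- tag_c_tip (a point): middle of the free edge of the tag of unit_c: a plain brass plate 50 mm long from hinge to free edge, 50 mm wide, 3 mm thick. The hinge lies along the unit's y, 64 mm from the unit's origin along x and 57 mm above the table; the free edge is about 80 mm above the table and 109 mm from the unit's origin when raised, and 57 mm above the table and 114 mm from it when fully down. To push it, come down on the tag near its free edge.
- ink_jar: a small round glass jar with a black cap, 34 mm wide and 50 mm tall, standing between two pad units in the gap between the rails. Not part of the job: leave it where it is. Origin at its underside.
- stamp: a small turned wooden hand stamp, 32 mm wide and 60 mm tall, standing upright between two pad units in the gap between the rails. Not part of the job: leave it where it is. Origin at its underside.
- squeegee: a wooden squeegee 160 mm long (own y), 26 mm high, lying to the robot's right of the units. Not part of the job: leave it where it is. Origin at its underside.
- tape_roll: a roll of paper tape lying flat to the robot's left of the units, 100 mm wide, 25 mm high. Not part of the job: leave it where it is. Origin at its underside.
- ink_tin: a round tin 74 mm wide and 75 mm tall, standing to the robot's right of the units. Not part of the job: leave it where it is. Origin at its underside.
- spray_can: a spray can 52 mm wide and 170 mm tall, standing to the robot's left of the units. Not part of the job: leave it where it is. Origin at its underside.

How it is judged:
On the way, in this order (a step that is already met when the one before it is completed fails the run):
1. the pad at the robot's left is pressed down by the fingers (((y of unit_a in the frame of rails above 0.08 m and value of joint pad_a above 0.003 m and contact force between the fingers and unit_a above 0.2 N) or (y of unit_b in the frame of rails above 0.08 m and value of joint pad_b above 0.003 m and contact force between the fingers and unit_b above 0.2 N) or (y of unit_c in the frame of rails above 0.08 m and value of joint pad_c above 0.003 m and contact force between the fingers and unit_c above 0.2 N))), for 0.1 s.
2. then the middle pad is pressed down by the fingers (((y of unit_a in the frame of rails between -0.08 and 0.08 m and value of joint pad_a above 0.003 m and contact force between the fingers and unit_a above 0.2 N) or (y of unit_b in the frame of rails between -0.08 and 0.08 m and value of joint pad_b above 0.003 m and contact force between the fingers and unit_b above 0.2 N) or (y of unit_c in the frame of rails between -0.08 and 0.08 m and value of joint pad_c above 0.003 m and contact force between the fingers and unit_c above 0.2 N))), for 0.1 s.
3. then the pad at the robot's right is pressed down by the fingers (((y of unit_a in the frame of rails below -0.08 m and value of joint pad_a above 0.003 m and contact force between the fingers and unit_a above 0.2 N) or (y of unit_b in the frame of rails below -0.08 m and value of joint pad_b above 0.003 m and contact force between the fingers and unit_b above 0.2 N) or (y of unit_c in the frame of rails below -0.08 m and value of joint pad_c above 0.003 m and contact force between the fingers and unit_c above 0.2 N))), for 0.1 s.
4. then the tag of the softest pad (the one that rests just short of its upper stop) is pushed down by the fingers (((value of joint tag_a above 0.38 rad and value of joint pad_a above 5e-05 m and contact force between the fingers and unit_a above 0.2 N) or (value of joint tag_b above 0.38 rad and value of joint pad_b above 5e-05 m and contact force between the fingers and unit_b above 0.2 N) or (value of joint tag_c above 0.38 rad and value of joint pad_c above 5e-05 m and contact force between the fingers and unit_c above 0.2 N))), for 0.1 s.
At the end, for the whole second after the job is handed in: The tag of the softest pad is down to within 0.09 rad of its stop and at rest, the other two tags are still raised (less than 0.2 rad), all three pads are up again (within 2 mm), and every other thing on the table is within 20 mm of where it stood (((value of joint tag_a above 0.38 rad and velocity of joint tag_a below 0.05 rad/s and value of joint each of tag_b, tag_c below 0.2 rad and value of joint pad_a above 5e-05 m) or (value of joint tag_b above 0.38 rad and velocity of joint tag_b below 0.05 rad/s and value of joint each of tag_a, tag_c below 0.2 rad and value of joint pad_b above 5e-05 m) or (value of joint tag_c above 0.38 rad and velocity of joint tag_c below 0.05 rad/s and value of joint each of tag_a, tag_b below 0.2 rad and value of joint pad_c above 5e-05 m)) and value of joint each of pad_a, pad_b, pad_c below 0.002 m and distance of each of ink_jar, stamp, squeegee, tape_roll, ink_tin, spray_can from where it was at the start of the episode below 0.02 m); the robot touches nothing.
It fails at once if the tag of a stiffer pad is pushed down (past 0.2 rad) ((value of joint tag_a above 0.2 rad and value of joint pad_a below 5e-05 m) or (value of joint tag_b above 0.2 rad and value of joint pad_b below 5e-05 m) or (value of joint tag_c above 0.2 rad and value of joint pad_c below 5e-05 m)).
It fails at once if a bystander is lifted, carried, pushed or knocked more than 20 mm from its place (distance of any of ink_jar, stamp, squeegee, tape_roll, ink_tin, spray_can from where it was at the start of the episode above 0.02 m).
It also fails if it takes over 51 s, if anything falls off the work surface, if the arm or the gripper's body presses on something with over 40 N, if the wrist force passes 120 N, or if a joint passes its speed limit or range.

ROBOT

A 7-joint arm with a two-finger parallel gripper is mounted at the origin on the work surface. World frame = base frame: x ahead of the robot, y to its left, z up, the work surface at z = 0. Lengths are in m, angles in rad, forces in N, time in s.
With the tool pointing down it reaches from about 0.425 to 0.925 m from the base axis. Payload 6.8 kg.
Tool frame: the origin (TCP) lies midway between the tips of the shut fingers; the grasp point (between the pads) lies 19 mm behind it; y points along the fingers, z is the direction in which the jaws open and shut, and the axes are right-handed (so a half turn about y gives the same grasp; the last joint's range is limited). The gripper opens to 85 mm and grips with 20 to 120 N. Pads are 22 mm wide; open, the fingers measure 114 mm over their backs; the gripper's body (76 mm by 85 mm) begins 54 mm behind the grasp point. The pads swing forward as they close: fully open they stand 13 mm farther back than shut.
Start: joints at [-1.343, 0.477, 0.022, 1.555, -0.011, 1.109, -0.083], TCP at [0.222, 0.637, 0.231] pointing down, gripper open.
Joint ranges: [-2.96, 2.96], [-0.34, 2.1], [-1.41, 1.46], [0.24, 2.44], [-1.37, 4.51], [0.17, 1.92], [-2.96, 2.96]. Speed limits (rad/s): [2.39, 2.39, 3.14, 3.14, 3.14, 3.14, 3.14].

INTERFACE

Orientations are given as a unit quaternion [w, x, y, z].
In Python, from station import bot gives the robot as it stands. The module is installed in compiled form; this text tells all that it offers.
- The arm moves only by the shell command python3 -m crank 'ROWS' [FORCE]. ROWS is JSON, a list of rows, each an object with "linear": the shift along the tool's x, y, z in m, a list of three; "dr": the turn, a rotation vector about the tool's x, y, z in degrees, a list of three; "hand": the gripper command: -1 is shut, 1 is fully open, values between are in proportion. A call has 1 to 10 rows; each row is the pose to reach, as a shift and turn from the pose commanded when the call began, along the tool's axes at that moment; what a row does not reach only later rows make up. A row lasts 1/12 s, in which the tool goes at most 41.7 mm and 7.16 degrees, less where a joint would pass 70% of its speed; a pose out of reach is approached as far as the arm can. A call with a gripper value outside its range is refused whole. The fingers move at their own pace and stop on an object; FORCE is the grip in N (left out, the last holds). Time passes only in rows, so rows that repeat a pose let the fingers close. It gives the time, the measured TCP pose, the force and the opening at its end, in the units of the state.
- bot.get_obs(): the state, without advancing time (a new reading comes with each control period).
- bot.read_camera(name): name is "side" or "top" or "wrist"; returns the picture (420x560x3 uint8, blue, green, red); there is no depth.
- bot.camera_params(name): a dict with "K" (3x3 intrinsics, pixels), "k1" (the pictures are not rectified: a ray, as slopes to the right and down, at radius r is drawn at 1 + k1 r^2 times it, then the intrinsics apply), "R" (3x3) and "t" (3): a world point X has camera coordinates R X + t; the wrist camera has in their place "hand_eye" (4x4, takes a point from camera to tool coordinates, whose origin is the TCP and whose axes are the tool frame's). Camera axes: x right, y down, z forward; pixel columns grow to the right and rows downward; lengths in m; the calibration is good to about 2 mm. A picture is of the moment at which its call begins: read the wrist's pose just before it. camera_params takes no time and is no camera call.
- bot.hand_in(): hands the job in, once; it reports no verdict.
Trained networks look in the newest picture that a camera, given by its name, has taken for a name from the list of things; names that differ only in an ending like _2 or _b are one class to them, and where a whole thing is asked for, a point or a joint stands for the part that bears it (a point fixed in the world has none). Each returns a list of dicts, best first, with "score" (0 to 1); they miss things now and then, are a little off and sometimes report something else, mostly with a low value. They report only what shows in the picture. A call takes as long as a camera call.
- bot.search_frame(camera, target): "extent" ([left, top, right, bottom] in pixels, round what is visible of it).
- bot.cut_out(camera, target): "pixels" (420x560 bool, what is visible of it) and "extent" ([left, top, right, bottom] in pixels, round what is visible of it).
- bot.place_of(camera, target): "xy" ([column, row] in pixels: a listed point, or the origin of a listed thing).
The state is a dict: "t": time; "q": joint angles; "joint_vel": joint speeds; "joint_torque": joint torques, N m; "eef_pos": TCP position; "tool_rot": TCP orientation; "contact_force": force on the tool from outside, world axes, zero at the start; "torque": the same for the moment, N m; "gripper_width": opening from 0.0 (shut) to 1.0 (fully open).
Only numpy, scipy, OpenCV 4.12 (cv2) and the standard library are available. Lean on these libraries where they do the work, as an engineer would, in place of code of your own. Each camera call takes 0.05 s, during which the arm holds its last target. There are 200 camera calls.

## Working session

There is one attempt and no reset: what is moved stays moved. The work goes in short steps, Python scripts to look and compute and a shell command to move; the robot and the scene stay as the last step left them, time stands still between calls to the robot, and variables do not carry over. Pictures are saved under pics/ and viewed, about 8 in all and at most 12, crops included, and the job is handed in when it is done.

```bash
mkdir -p pics; cat > h.py <<'E'
import numpy as np, cv2
from station import bot
from scipy.spatial.transform import Rotation as Ro
def ray(name,uv):
    p=bot.camera_params(name);K=np.array(p['K']);k1=p['k1']
    d=np.linalg.inv(K)@np.array([uv[0],uv[1],1.]);s=d[:2].copy();u=s.copy()
    for _ in range(30): u=s/(1+k1*(u@u))
    R=np.array(p['R']);t=np.array(p['t'])
    return -R.T@t, R.T@np.array([u[0],u[1],1.])
def hit(name,uv,z):
    o,d=ray(name,uv);return o+d*(z-o[2])/d[2]
E
python3 - <<'E'
from h import *
s=bot.get_obs();print(s)
for c in("top","side"):
    cv2.imwrite(f"pics/{c}.png",bot.read_camera(c))
    p=bot.camera_params(c);print(c,-np.array(p['R']).T@p['t'])
    for n,z in(("pad_a_top",.076),("tag_a_tip",.08),("ink_tin",0),("spray_can",0),("rails",0)):
        for r in bot.place_of(c,n): print(c,n,round(r['score'],2),np.round(r['xy'],1),np.round(hit(c,r['xy'],z),3))
E
```

```text
{'t': 0.0, 'q': array([-1.34310028,  0.47781446,  0.02233429,  1.55645826, -0.01152762,
        1.10929744, -0.08313021]), 'joint_vel': array([-3.25214579e-04,  1.08053504e-03, -7.03886905e-05,  1.40058268e-03,
       -4.95419666e-04, -1.70890310e-03, -1.42842990e-04]), 'joint_torque': array([ 1.97410518e-04, -5.96449149e+01,  1.60830639e+00, -2.81192887e+01,
        1.25406525e-02,  9.59708792e-03,  2.58707274e-05]), 'eef_pos': array([0.22223345, 0.63673476, 0.2303131 ]), 'tool_rot': array([-0.69651213,  0.69781255, -0.11824078,  0.11810004]), 'contact_force': array([-1.16859875,  0.01026009, -0.53570409]), 'torque': array([ 0.0346816 , -0.0071233 ,  0.03779481]), 'gripper_width': 0.9994025909930702}
top [0.21373212 0.00864425 1.62708015]
top pad_a_top 0.63 [256.  183.7] [0.617 0.023 0.076]
top pad_a_top 0.62 [250.7 224.7] [0.495 0.042 0.076]
top tag_a_tip 0.63 [253.4 188.1] [0.603 0.031 0.08 ]
top ink_tin 0.97 [390.3 187.8] [ 0.61 -0.39  0.  ]
top ink_tin 0.63 [255.6 190.5] [0.615 0.025 0.   ]
top spray_can 0.68 [136.2 203.1] [0.588 0.392 0.   ]
top rails 0.69 [247.2 230.4] [0.492 0.054 0.   ]
side [0.45495342 0.62932832 0.8084188 ]
side pad_a_top 0.79 [287.7 235.3] [0.502 0.041 0.076]
side pad_a_top 0.72 [264.8 182.5] [ 0.585 -0.124  0.076]
side tag_a_tip 0.64 [298.6 233.8] [0.477 0.035 0.08 ]
side tag_a_tip 0.59 [247.5 227.5] [0.598 0.037 0.08 ]
side ink_tin 0.81 [270.4 142.4] [ 0.613 -0.388  0.   ]
side ink_tin 0.31 [299.1 405.6] [0.427 0.393 0.   ]
side spray_can 0.66 [215.3 387.1] [0.594 0.385 0.   ]
side spray_can 0.21 [288.8 235.2] [ 0.504 -0.021  0.   ]
side rails 0.71 [289.6 254.2] [0.494 0.038 0.   ]
```

View pics/top.png

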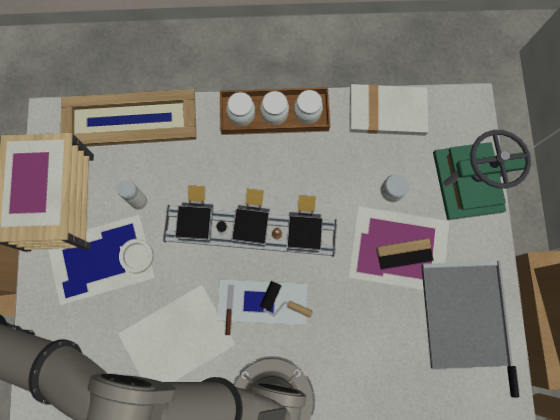

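View pics/side.png

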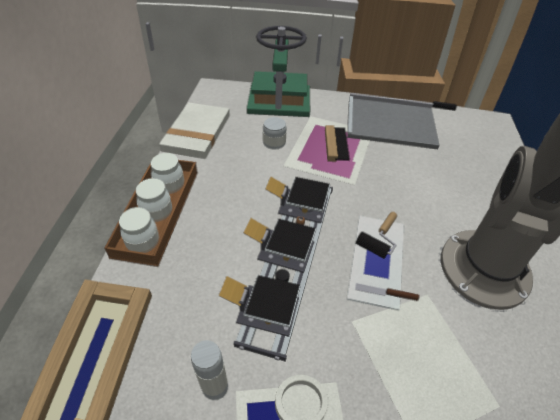

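Top view: black pads at about (194,222), (251,226) and (305,232), with brass tags at (196,193), (255,198) and (306,204). The side view agrees. Next I refine these by segmentation.

```bash
python3 - <<'E'
from h import *
im=cv2.imread("pics/top.png")
def blobs(m,z,lo,hi,box):
    M=np.zeros(m.shape,np.uint8);x0,y0,x1,y1=box;M[y0:y1,x0:x1]=m[y0:y1,x0:x1]
    M=cv2.morphologyEx(M,cv2.MORPH_OPEN,np.ones((5,5)))
    n,l,st,c=cv2.connectedComponentsWithStats(M)
    out=[]
    for i in range(1,n):
        if lo<st[i,4]<hi:
            cn=cv2.findContours((l==i).astype(np.uint8),0,1)[0][0]
            r=cv2.minAreaRect(cn);p=hit("top",r[0],z);out.append(p);print(st[i],r,np.round(p,4))
    return np.array(sorted(out,key=lambda p:-p[1]))
P=blobs((im.max(2)<45).astype(np.uint8),.076,300,2500,(160,195,345,260))
hsv=cv2.cvtColor(im,cv2.COLOR_BGR2HSV)
T=blobs((cv2.inRange(hsv,(12,120,60),(30,255,255))>0).astype(np.uint8),.0685,80,800,(170,175,330,216))
for A in(P,T):
    print(A); d=A[0]-A[-1];print("yaw",np.arctan2(-d[0],d[1]),np.linalg.norm(d)/2)
cv2.imwrite("pics/crop.png",cv2.resize(im[175:260,155:345],None,fx=4,fy=4,interpolation=cv2.INTER_CUBIC))
R=Ro.from_quat(bot.get_obs()['tool_rot'],scalar_first=True).as_matrix();print(R)
E
```

```text
[177 207  33  31 941] ((192.935791015625, 222.0272674560547), (31.688169479370117, 29.879199981689453), 3.5763344764709473) [0.5084 0.2084 0.076 ]
[233 210  34  32 937] ((249.99234008789062, 225.5615692138672), (31.628856658935547, 29.892370223999023), 7.125016689300537) [0.4925 0.0437 0.076 ]
[288 217  33  32 950] ((304.4088134765625, 232.18527221679688), (31.675657272338867, 30.06502914428711), 4.39870548248291) [ 0.4678 -0.1124  0.076 ]
[189 186  15  15 216] ((196.0, 193.0), (14.0, 14.0), 90.0) [0.5963 0.2    0.0685]
[246 189  17  16 228] ((253.993896484375, 196.5548858642578), (15.570846557617188, 14.356100082397461), 6.340191841125488) [0.5799 0.0297 0.0685]
[299 196  16  15 222] ((306.5, 203.0), (14.0, 15.0), 90.0) [ 0.5553 -0.1234  0.0685]
[[ 0.50837945  0.20842241  0.076     ]
 [ 0.49248506  0.04370037  0.076     ]
 [ 0.46783248 -0.11243401  0.076     ]]
yaw -0.1257047628151913 0.1617041296064449
[[ 0.59633055  0.1999574   0.0685    ]
 [ 0.57985073  0.02974921  0.0685    ]
 [ 0.55530329 -0.12339277  0.0685    ]]
yaw -0.1262074418109718 0.16297129307766467
[[ 9.44142381e-01 -1.31028567e-05  3.29537804e-01]
 [-3.29537803e-01  3.68632248e-05  9.44142381e-01]
 [-2.45187885e-05 -9.99999999e-01  3.04862463e-05]]
```

View pics/crop.png

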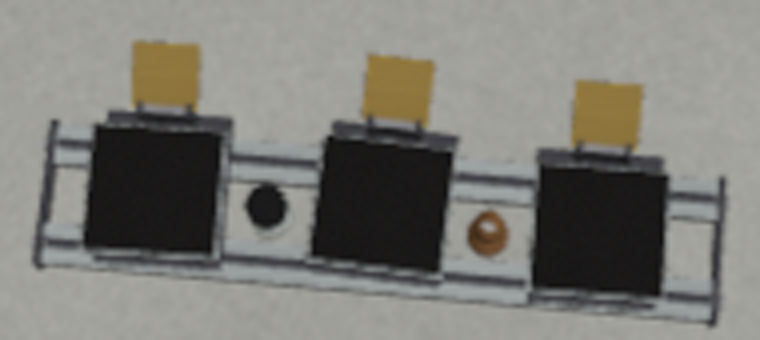

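Pads (world): left (.508,.208), middle (.4925,.0437), right (.468,-.112), all at 76 mm. The units' x axis is at about -0.12 rad. Tool y points down, so I shut the gripper and move over the left pad.

```bash
python3 -m crank '[{"linear":[0.411,0,-0.31],"dr":[0,0,0],"hand":-1},{"linear":[0.411,0,-0.31],"dr":[0,0,0],"hand":-1},{"linear":[0.411,0,-0.31],"dr":[0,0,0],"hand":-1},{"linear":[0.411,0,-0.31],"dr":[0,0,0],"hand":-1},{"linear":[0.411,0,-0.31],"dr":[0,0,0],"hand":-1},{"linear":[0.411,0,-0.31],"dr":[0,0,0],"hand":-1},{"linear":[0.411,0,-0.31],"dr":[0,0,0],"hand":-1},{"linear":[0.411,0,-0.31],"dr":[0,0,0],"hand":-1},{"linear":[0.411,0,-0.31],"dr":[0,0,0],"hand":-1},{"linear":[0.411,0,-0.31],"dr":[0,0,0],"hand":-1}]'
```

```text
t: 1.43
eef_pos: [0.4547, 0.289, 0.2317]
tool_rot: [0.697, -0.697, 0.118, -0.118]
contact_force: [0.3, 0.6, -0.1]
gripper_width: 0.002
```

```bash
python3 -m crank '[{"linear":[0.0385,0.02,-0.0295],"dr":[0,0,0],"hand":-1},{"linear":[0.077,0.05,-0.059],"dr":[0,0,0],"hand":-1},{"linear":[0.077,0.09,-0.059],"dr":[0,0,0],"hand":-1},{"linear":[0.077,0.12,-0.059],"dr":[0,0,0],"hand":-1},{"linear":[0.077,0.145,-0.059],"dr":[0,0,0],"hand":-1},{"linear":[0.077,0.145,-0.059],"dr":[0,0,0],"hand":-1},{"linear":[0.077,0.145,-0.059],"dr":[0,0,0],"hand":-1},{"linear":[0.077,0.145,-0.059],"dr":[0,0,0],"hand":-1},{"linear":[0.077,0.145,-0.059],"dr":[0,0,0],"hand":-1}]'; python3 - <<'E'
from h import *
cv2.imwrite("pics/side2.png",bot.read_camera("side")[180:380,180:400].repeat(3,0).repeat(3,1))
s=bot.get_obs();print(s['eef_pos'],s['contact_force'])
E
```

```text
t: 2.18
eef_pos: [0.5085, 0.2111, 0.0886]
tool_rot: [0.698, -0.696, 0.117, -0.119]
contact_force: [-1.5, 0.1, 0.1]
gripper_width: 0.004
[0.50842709 0.21098643 0.08859792] [-0.34989432  0.2131912  -0.28852568]
```

View pics/side2.png

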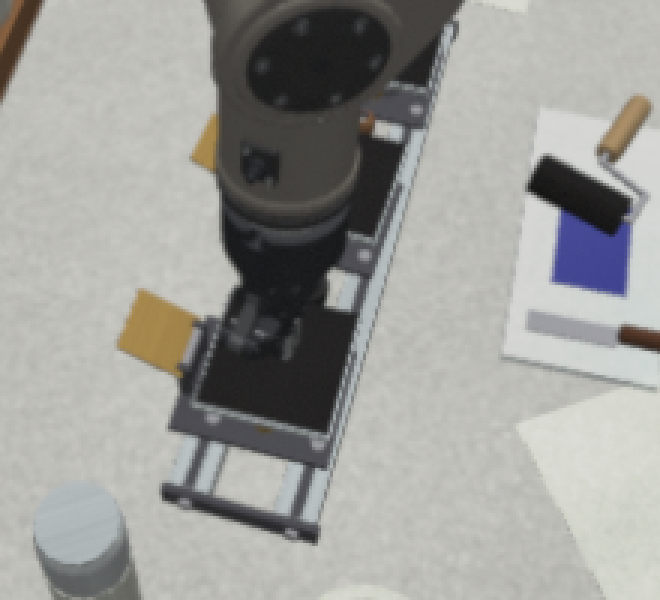

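The fingertips (crop about (280,350)) are over the left pad and clear of the tag. Pressing now in two depths.

```bash
cat > f.py <<'E'
from h import *
a=[]
for _ in range(10):
    bot.read_camera("wrist");s=bot.get_obs();a.append(np.r_[s['eef_pos'],s['contact_force']])
a=np.array(a);print(s['t'],"mean",a.mean(0).round(4),"std",a.std(0).round(4)[2:])
E
python3 f.py
python3 -m crank '[{"linear":[0,0.005,0],"dr":[0,0,0],"hand":-1},{"linear":[0,0.01,0],"dr":[0,0,0],"hand":-1},{"linear":[0,0.015,0],"dr":[0,0,0],"hand":-1},{"linear":[0,0.019,0],"dr":[0,0,0],"hand":-1},{"linear":[0,0.019,0],"dr":[0,0,0],"hand":-1},{"linear":[0,0.019,0],"dr":[0,0,0],"hand":-1}]'; python3 f.py
python3 -m crank '[{"linear":[0,0.003,0],"dr":[0,0,0],"hand":-1},{"linear":[0,0.006,0],"dr":[0,0,0],"hand":-1},{"linear":[0,0.006,0],"dr":[0,0,0],"hand":-1},{"linear":[0,0.006,0],"dr":[0,0,0],"hand":-1}]'; python3 f.py
```

```text
2.7333 mean [ 0.5074  0.2101  0.0871 -0.077   0.0757  0.0441] std [0.0007 0.3668 0.4111 0.4706]
t: 3.23
eef_pos: [0.5072, 0.2098, 0.0672]
tool_rot: [-0.697, 0.697, -0.118, 0.118]
contact_force: [-0.8, -0.0, 5.8]
gripper_width: 0.001
3.7333 mean [ 0.5072  0.2098  0.0675 -0.5309 -0.238   5.32  ] std [1.000e-04 5.603e-01 6.492e-01 4.740e-01]
t: 4.07
eef_pos: [0.5072, 0.2098, 0.0617]
tool_rot: [0.697, -0.697, 0.118, -0.118]
contact_force: [-1.6, -1.0, 8.1]
gripper_width: -0.001
4.5667 mean [ 0.5072  0.2098  0.0618 -1.3112 -0.5262  8.1755] std [0.     0.4335 0.6502 0.4572]
```

Left: about 500 N/m, consistent with 1 N preload (medium). Next the middle pad.

```bash
python3 -m crank '[{"linear":[0,-0.035,0],"dr":[0,0,0],"hand":-1},{"linear":[0.01,-0.035,-0.04],"dr":[0,0,0],"hand":-1},{"linear":[0.02,-0.035,-0.08],"dr":[0,0,0],"hand":-1},{"linear":[0.03,-0.035,-0.12],"dr":[0,0,0],"hand":-1},{"linear":[0.041,-0.035,-0.16],"dr":[0,0,0],"hand":-1},{"linear":[0.041,-0.035,-0.162],"dr":[0,0,0],"hand":-1},{"linear":[0.041,-0.022,-0.162],"dr":[0,0,0],"hand":-1},{"linear":[0.041,-0.022,-0.162],"dr":[0,0,0],"hand":-1}]'; python3 f.py
python3 -m crank '[{"linear":[0,0.005,0],"dr":[0,0,0],"hand":-1},{"linear":[0,0.01,0],"dr":[0,0,0],"hand":-1},{"linear":[0,0.016,0],"dr":[0,0,0],"hand":-1},{"linear":[0,0.016,0],"dr":[0,0,0],"hand":-1},{"linear":[0,0.016,0],"dr":[0,0,0],"hand":-1}]'; python3 f.py
python3 -m crank '[{"linear":[0,0.003,0],"dr":[0,0,0],"hand":-1},{"linear":[0,0.006,0],"dr":[0,0,0],"hand":-1},{"linear":[0,0.006,0],"dr":[0,0,0],"hand":-1},{"linear":[0,0.006,0],"dr":[0,0,0],"hand":-1}]'; python3 f.py
```

```text
t: 5.23
eef_pos: [0.4911, 0.0423, 0.0819]
tool_rot: [-0.697, 0.697, -0.12, 0.118]
contact_force: [-0.8, 0.2, -0.2]
gripper_width: 0.0
5.7333 mean [ 0.4923  0.0437  0.0833  0.0647  0.0914 -0.23  ] std [4.000e-04 4.108e-01 4.351e-01 3.360e-01]
t: 6.15
eef_pos: [0.4929, 0.0435, 0.0672]
tool_rot: [0.697, -0.697, 0.118, -0.118]
contact_force: [-1.1, 0.4, 7.7]
gripper_width: 0.001
6.65 mean [ 0.4929  0.0435  0.0675 -0.6629  0.5494  8.0061] std [0.     0.3691 0.6226 0.4286]
t: 6.98
eef_pos: [0.4929, 0.0435, 0.0617]
tool_rot: [0.697, -0.697, 0.118, -0.118]
contact_force: [-2.5, -0.5, 12.2]
gripper_width: 0.001
7.4833 mean [ 0.4929  0.0435  0.0618 -2.3309  0.4928 12.5227] std [0.     0.375  0.6659 0.5775]
```

Middle: about 800 N/m, the stiffest. Now the right pad.

```bash
python3 -m crank '[{"linear":[0,-0.035,0],"dr":[0,0,0],"hand":-1},{"linear":[0.007,-0.035,-0.04],"dr":[0,0,0],"hand":-1},{"linear":[0.014,-0.035,-0.08],"dr":[0,0,0],"hand":-1},{"linear":[0.021,-0.035,-0.12],"dr":[0,0,0],"hand":-1},{"linear":[0.028,-0.035,-0.155],"dr":[0,0,0],"hand":-1},{"linear":[0.028,-0.035,-0.155],"dr":[0,0,0],"hand":-1},{"linear":[0.028,-0.022,-0.155],"dr":[0,0,0],"hand":-1},{"linear":[0.028,-0.022,-0.155],"dr":[0,0,0],"hand":-1}]'; python3 f.py
python3 -m crank '[{"linear":[0,0.005,0],"dr":[0,0,0],"hand":-1},{"linear":[0,0.01,0],"dr":[0,0,0],"hand":-1},{"linear":[0,0.016,0],"dr":[0,0,0],"hand":-1},{"linear":[0,0.016,0],"dr":[0,0,0],"hand":-1},{"linear":[0,0.016,0],"dr":[0,0,0],"hand":-1}]'; python3 f.py
python3 -m crank '[{"linear":[0,0.003,0],"dr":[0,0,0],"hand":-1},{"linear":[0,0.006,0],"dr":[0,0,0],"hand":-1},{"linear":[0,0.006,0],"dr":[0,0,0],"hand":-1},{"linear":[0,0.006,0],"dr":[0,0,0],"hand":-1}]'; python3 f.py
```

```text
t: 8.15
eef_pos: [0.4663, -0.1127, 0.0816]
tool_rot: [-0.697, 0.697, -0.12, 0.118]
contact_force: [0.2, 0.8, -0.9]
gripper_width: 0.001
8.65 mean [ 0.4677 -0.1119  0.0832 -0.1486  0.2444  0.3054] std [0.0005 0.3503 0.4015 0.4765]
t: 9.07
eef_pos: [0.4677, -0.1122, 0.0669]
tool_rot: [0.697, -0.697, 0.118, -0.118]
contact_force: [-0.5, 0.3, 2.1]
gripper_width: -0.001
9.5667 mean [ 0.4677 -0.1122  0.0673 -0.2763  0.9972  2.104 ] std [1.000e-04 3.290e-01 4.980e-01 4.285e-01]
t: 9.9
eef_pos: [0.4678, -0.1122, 0.0611]
tool_rot: [0.697, -0.697, 0.118, -0.118]
contact_force: [-0.5, 2.4, 2.7]
gripper_width: 0.001
10.4 mean [ 0.4678 -0.1123  0.0613 -0.378   1.462   3.9284] std [0.     0.3183 0.5547 0.3865]
```

Right: about 250–300 N/m with no preload, so it is the softest. Its tag axis is at about -0.127 rad. Lift, move to about 104 mm from the pad centre, then check with a picture before pushing.

```bash
python3 -m crank '[{"linear":[0,-0.03,0],"dr":[0,0,0],"hand":-1},{"linear":[0,-0.055,0],"dr":[0,0,0],"hand":-1},{"linear":[0.035,-0.055,0.007],"dr":[0,0,0],"hand":-1},{"linear":[0.07,-0.055,0.014],"dr":[0,0,0],"hand":-1},{"linear":[0.1015,-0.055,0.0215],"dr":[0,0,0],"hand":-1},{"linear":[0.1015,-0.035,0.0215],"dr":[0,0,0],"hand":-1},{"linear":[0.1015,-0.035,0.0215],"dr":[0,0,0],"hand":-1},{"linear":[0.1015,-0.035,0.0215],"dr":[0,0,0],"hand":-1}]'; python3 f.py
python3 - <<'E'
from h import *
a=cv2.resize(bot.read_camera("side")[150:260,220:360],None,fx=4,fy=4)
cv2.imwrite("pics/s3.png",a)
E
```

```text
t: 11.07
eef_pos: [0.569, -0.1257, 0.0949]
tool_rot: [-0.697, 0.697, -0.12, 0.117]
contact_force: [-0.5, 1.2, -0.5]
gripper_width: -0.002
11.5667 mean [ 0.5703 -0.1256  0.0967  0.1152  0.1214  0.0305] std [4.000e-04 4.998e-01 2.466e-01 3.732e-01]
```

View pics/s3.png

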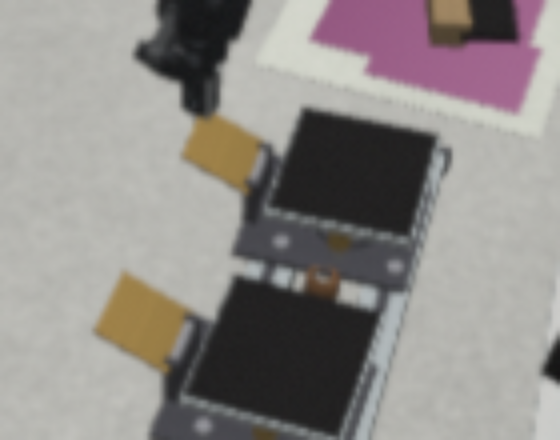

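```bash
python3 - <<'E'
from h import *
def proj(X):
    p=bot.camera_params("side");c=np.array(p['R'])@X+p['t'];u=c[:2]/c[2];u*=1+p['k1']*(u@u)
    return ((np.array(p['K'])@[*u,1])[:2]-[220,150])*4
print(proj(np.array([.5703,-.1256,.0967])),proj(np.array([.5703,-.1256,.079])))
for uv,z in(((205,112),.081),((182,157),.081),((262,140),.057),((248,190),.057)):
    print(hit("side",np.array(uv)/4+[220,150],z))
E
```

```text
[201.72117655 107.66102254] [201.35161535 127.57958232]
[ 0.57004726 -0.13852757  0.081     ]
[ 0.57769219 -0.0945765   0.081     ]
[ 0.53203726 -0.14377223  0.057     ]
[ 0.53453192 -0.0961807   0.057     ]
```

The tip lands about 4 mm inside the free edge and 5 mm off the middle, which is fine. Shift 4 mm and push down.

```bash
python3 -m crank '[{"linear":[0,0.008,0.004],"dr":[0,0,0],"hand":-1},{"linear":[0,0.016,0.004],"dr":[0,0,0],"hand":-1},{"linear":[0,0.021,0.004],"dr":[0,0,0],"hand":-1},{"linear":[0,0.026,0.004],"dr":[0,0,0],"hand":-1},{"linear":[0,0.031,0.004],"dr":[0,0,0],"hand":-1},{"linear":[0,0.035,0.004],"dr":[0,0,0],"hand":-1},{"linear":[0,0.037,0.004],"dr":[0,0,0],"hand":-1},{"linear":[0,0.037,0.004],"dr":[0,0,0],"hand":-1}]'; python3 f.py
```

```text
t: 12.28
eef_pos: [0.5716, -0.1218, 0.0588]
tool_rot: [-0.697, 0.697, -0.119, 0.118]
contact_force: [0.5, -0.5, -0.2]
gripper_width: 0.001
12.7833 mean [ 0.5718 -0.1217  0.0593 -0.001   0.0191  0.1325] std [1.000e-04 3.619e-01 5.782e-01 5.679e-01]
```

```bash
python3 - <<'E'
from h import *
a=cv2.resize(bot.read_camera("side")[150:260,220:360],None,fx=4,fy=4)
cv2.imwrite("pics/s4.png",a)
E
```

```text
(no output)
```

View pics/s4.png

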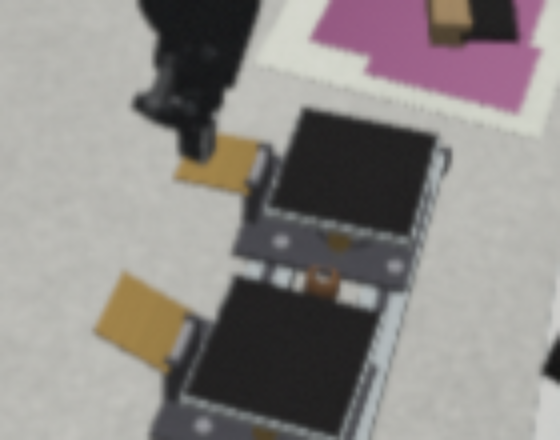

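The right tag (crop about (220,163)) is now nearly level under the fingertip. I press on to its stop until a clear force shows.

```bash
python3 -m crank '[{"linear":[0,0.002,0],"dr":[0,0,0],"hand":-1},{"linear":[0,0.003,0],"dr":[0,0,0],"hand":-1},{"linear":[0,0.003,0],"dr":[0,0,0],"hand":-1},{"linear":[0,0.003,0],"dr":[0,0,0],"hand":-1}]'; python3 f.py
```

```text
t: 13.17
eef_pos: [0.5723, -0.1218, 0.058]
tool_rot: [0.697, -0.697, 0.118, -0.118]
contact_force: [-5.6, 2.0, 16.3]
gripper_width: -0.001
13.6667 mean [ 0.5723 -0.1218  0.058  -5.1218  1.2506 16.3917] std [0.     0.3978 0.5662 0.4195]
```

16 N at z = 58 mm: the tag is on its stop. Retract straight up.

```bash
python3 -m crank '[{"linear":[0,-0.02,0],"dr":[0,0,0],"hand":-1},{"linear":[0,-0.05,0],"dr":[0,0,0],"hand":-1},{"linear":[0,-0.09,0],"dr":[0,0,0],"hand":-1},{"linear":[0,-0.13,0],"dr":[0,0,0],"hand":-1},{"linear":[0,-0.16,0],"dr":[0,0,0],"hand":-1},{"linear":[0,-0.16,0],"dr":[0,0,0],"hand":-1},{"linear":[0,-0.16,0],"dr":[0,0,0],"hand":-1},{"linear":[0,-0.16,0],"dr":[0,0,0],"hand":-1}]'; python3 - <<'E'
from h import *
cv2.imwrite("pics/s5.png",cv2.resize(bot.read_camera("side")[120:360,190:390],None,fx=2.5,fy=2.5))
E
```

```text
t: 14.33
eef_pos: [0.5715, -0.1215, 0.2157]
tool_rot: [0.697, -0.697, 0.118, -0.118]
contact_force: [-0.0, -0.1, -0.4]
gripper_width: 0.001
```

View pics/s5.png

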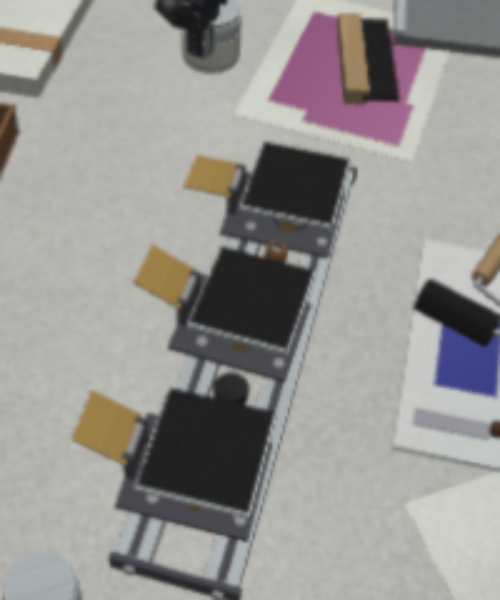

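The right tag (213,175) is level, the other two (165,275) and (108,427) are raised, the pads are up, and the jar and stamp are in place.

```bash
python3 -c "
from station import bot
print(bot.hand_in())"
```

```text
the job is handed in; nothing more can be done
None
```

I pressed all three pads from left to right, found the right one softest, pushed its brass tag fully down, and handed the job in. The hand-in gives no verdict.

| Pad | Stiffness felt | Preload |
|---|---|---|
| Left | about 500 N/m | about 1 N |
| Middle | about 800 N/m | about 1 N |
| Right | about 250–300 N/m | none felt |

- **Tag push:** the first push left the tag nearly level but with almost no force on the fingertip. I pressed on to 58 mm height, where about 16 N showed it was on its stop.
- **Last picture:** the right tag is level and the other two are raised. All three pads are up, and the jar and stamp look undisturbed.
- **Last reading:** the arm was clear at 0.216 m height with about 0 N on the tool, at about 14 s of the 51 s allowed. No check failed. I did not measure the other objects' positions again.

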